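# Kumkum box into the lower tier of the puja box

### The job

Lift the hinged divider flap of the dark wooden puja box by its brass knob until it stands upright and stays open. Then take the steel kumkum box with the red dot on its lid (not the brass one) and set it down upright on the middle of the red felt pad in the lower tier, lowering it all the way rather than dropping it, and let go. Leave the flap standing open.

Things in the scene. Friction and masses are not known exactly. Their poses are not given: they have to be found in the camera images.
- puja_box: Fixed dark wooden box (sizes in mm). Origin on the bench under the centre of the lower tier; x towards the hinge (away from the robot), z up. Lower tier inside 150 (x) by 190 (y), floor 6 above the bench, flat red felt pad of 70 diameter at x=y=0. Walls 8 thick, rim 75 above the bench. Flap hinge axis along y at x=73, z=58. At y=103 to 175 a raised side well with incense cones, not used.
- flap (a joint): Angle of the light wooden flap (144 by 184 by 6 mm) that covers the lower tier: 0 = closed, level, its top 61 mm above the bench; grows as the front edge is lifted up and away from the robot; 1.57 = upright, stop at 1.8. Starts at 0 to 0.2. Steady hinge friction (0.22 N m): it stays where it is left at any angle; lifting takes 2 to 4 N at the knob.
- flap_knob (a point): Centre of the flap's brass knob: a barrel 24 mm long (along the hinge axis), 18 mm in diameter, flat ends, on an 8 mm stem. 120 mm from the hinge axis along the flap, 36 mm above the hinge axis when closed (33 mm above the flap's top), 26 mm short of the front edge. Axes turn with the flap. Pinched on its flat ends by a tool pointing down, it turns between the pads as the flap swings.
- kumkum_box: Loose round steel box with knurled screw-top lid and a red dot on top, 46 mm in diameter, 44 mm tall, about 0.1 kg, upright on the bench. Origin at the centre of its underside, z up. Bystanders: the same box in brass with a yellow dot, four green diyas (66 mm wide, 22 mm tall), pink flower tray, incense stand, red lighter; its neighbours are at least 90 mm off, centre to centre.
Things that resemble listed ones, but are neither listed nor needed, are in the scene too. What is meant by the kumkum_box is not purple, and is the smaller of those in its own colour.

How it is judged (in metres and radians):
On the way, in this order (a step that is already met when the one before it is completed fails the run):
1. the flap is lifted to upright (past 1.3 rad) (value of joint flap above 1.3 rad), for 0.2 s.
2. the kumkum box is lowered into the lower tier, its underside within 20 mm of the floor, while the fingers still hold it (z of kumkum_box in the frame of puja_box below 0.026 m and horizontal distance between kumkum_box and puja_box below 0.04 m and contact force between the fingers and kumkum_box above 1 N), for 0.05 s.
At the end, for the whole second after the job is handed in: The kumkum box stands upright (within 10 degrees) and at rest on the floor of the lower tier, its centre within 15 mm of the centre of the red pad, and the flap still stands open, past 1.3 rad (horizontal distance between kumkum_box and puja_box below 0.015 m and z of kumkum_box in the frame of puja_box below 0.01 m and angle between kumkum_box's own z axis and vertical below 0.17 rad and linear speed of kumkum_box below 0.02 m/s and value of joint flap above 1.3 rad); the robot touches nothing.
It also fails if it takes over 56 s, if anything falls off the work surface, if the arm or the gripper's body presses on something with over 40 N, if the wrist force passes 120 N, or if a joint passes its speed limit or range.

### The arm

A 6-joint arm with a two-finger parallel gripper is mounted at the origin on the work surface. World frame = base frame: x ahead of the robot, y to its left, z up, the work surface at z = 0. Lengths are in m, angles in degrees, forces in N, time in s.
With the tool pointing down it reaches from about 0.3 to 0.75 m from the base axis. Payload 8.5 kg.
Tool frame: the origin (TCP) lies between the finger pads, 19 mm behind the fingertips; this is the grasp point; z points along the fingers, y is the line along which they close (so a half turn about z gives the same grasp; the last joint's range is limited). The gripper opens to 85 mm and grips with 20 to 120 N. Pads are 22 mm wide; open, the fingers measure 114 mm over their backs; the gripper's body (76 mm by 85 mm) begins 54 mm behind the grasp point. The pads swing forward as they close: fully open they stand 13 mm farther back than shut.
Start: joints at [-77.997, 21.807, 74.336, -0, 83.858, -12.336], TCP at [0.227, -0.501, 0.25] pointing down, gripper open.
Joint ranges: [-178.18, 178.18], [-50.72, 133.34], [12.68, 142.11], [-81.47, 261.47], [9.98, 163.14], [-165.26, 165.26]. Speed limits (degrees/s): [136.94, 136.94, 180, 180, 180, 180].

### API

Orientations are given as a 3x3 rotation matrix whose columns are the frame's x, y, z axes.
In Python, from rig import env, optics, spotter gives the robot as it stands.
- The arm moves only by the shell command python3 -m crank 'ROWS' [FORCE]. ROWS is JSON, one flat list of numbers, 5 for each row, row after row: the finger opening in cm, from 0 to 8.54, then the shift along the tool's x, y, z in cm, then the turn about the tool's z in rad. A call has exactly 8 rows; each row shifts and turns the commanded pose from where the row before left it, along the tool's axes as they then stand; what a row does not reach is not made up. A row lasts 1/12 s, in which the tool goes at most 41.7 mm and 7.16 degrees, less where a joint would pass 70% of its speed; a pose out of reach is approached as far as the arm can. A call is refused whole if a number of a shift passes 4.17 or a number of a turn 0.125, either way. A call with a gripper value outside its range is refused whole. The fingers move at their own pace and stop on an object; FORCE is the grip in N (left out, the last holds). Time passes only in rows, so rows that do not move let the fingers close, or fill a call up. It gives the time, the measured TCP pose, the force, the opening and the grip force at its end, in the units of the state.
- env.observe(): the state, without advancing time (a new reading comes with each control period).
- optics.get_image(name): name is "side" or "top" or "wrist"; returns a dict with "color" (420x560x3 uint8, red, green, blue), "intrinsics" (3x3 intrinsics, pixels), "pose" (4x4, takes a point from camera to world coordinates). Camera axes: x right, y up, looking along -z (the intrinsics and any distortion apply to the point x, -y, -z); pixel columns grow to the right and rows downward; lengths in m; the calibration is good to about 2 mm. A picture is of the moment at which its call begins. There is no depth.
- env.close_job(): hands the job in; it is judged then, once.
Trained networks look in a picture, given as the dict that the camera call returned (one of the last four; its "shot" number tells which), for a name from the list of things; names that differ only in an ending like _2 or _b are one class to them, and where a whole thing is asked for, a point or a joint stands for the part that bears it (a point fixed in the world has none). Each returns a list of dicts, best first, with "score" (0 to 1); they miss things now and then, are a little off and sometimes report something else, mostly with a low value. They report only what shows in the picture. A call takes as long as a camera call. They do not tell look-alikes from the thing itself.
- spotter.look_for(picture, query): "at" ([column, row] as shares, 0 to 1, of the picture: columns of its width, rows of its height, amid what is visible of it).
The state is a dict: "time_s": time; "q": joint angles; "qvel": joint speeds; "joint_efforts": joint torques, N m; "position": TCP position; "tool_rot": TCP orientation; "ft_force": force on the tool from outside, world axes, zero at the start; "wrist_torque": the same for the moment, N m; "grip_width": finger opening in m; "gripper_force": force on a finger pad.
Only numpy, scipy, OpenCV 4.12 (cv2) and the standard library are available. Lean on these libraries where they do the work, as an engineer would, in place of code of your own. Each camera call takes 0.05 s, during which the arm holds its last target. There are 200 camera calls.

## Working session

There is one attempt and no reset: what is moved stays moved. The work goes in short steps, Python scripts to look and compute and a shell command to move; the robot and the scene stay as the last step left them, time stands still between calls to the robot, and variables do not carry over. Pictures are saved under pics/ and viewed, at most 10 in all, crops included, and the job is handed in when it is done.

```bash
mkdir -p pics; ls; cat > h.py <<'E'
from rig import env, optics, spotter
import numpy as np, cv2
def snap(n,f=None):
    p=optics.get_image(n)
    if f: cv2.imwrite('pics/'+f,p['color'][:,:,::-1])
    return p
def ray(p,uv):
    K=np.array(p['intrinsics']);T=np.array(p['pose'])
    d=np.linalg.solve(K,[uv[0],uv[1],1]); d=T[:3,:3]@[d[0],-d[1],-d[2]]
    return T[:3,3],d
def onz(p,uv,z):
    o,d=ray(p,uv); return o+d*(z-o[2])/d[2]
def proj(p,X):
    K=np.array(p['intrinsics']);T=np.array(p['pose'])
    c=T[:3,:3].T@(np.array(X)-T[:3,3]); u=K@[c[0],-c[1],-c[2]]; return u[:2]/u[2]
def find(p,q):
    return [(np.round(np.array(r['at'])*[560,420],1),round(r['score'],2)) for r in spotter.look_for(p,q)]
def tri(a,b):
    A=np.zeros((3,3));v=np.zeros(3)
    for o,d in (a,b):
        d=d/np.linalg.norm(d);P=np.eye(3)-np.outer(d,d);A+=P;v+=P@o
    return np.linalg.solve(A,v)
E
python3 - <<'E'
from h import *
p=snap('top','t1.png');s=snap('side','s1.png')
print(p.keys())
for n,z in(('puja_box',.07),('flap_knob',.1),('kumkum_box',.044)):
    for q,nm in((p,'top'),(s,'side')):
        for f in find(q,n): print(n,nm,f,onz(q,f[0],z).round(3))
print(np.array(p['pose']).round(3),np.array(s['pose']).round(3))
o=env.observe();print(np.array(o['tool_rot']).round(3),o['grip_width'],o['time_s'])
E
```

```text
pics
dict_keys(['color', 'intrinsics', 'pose', 'shot'])
puja_box top (array([168.2, 212.6]), 0.7) [0.534 0.188 0.07 ]
puja_box side (array([188.1, 307.4]), 0.84) [0.51  0.216 0.07 ]
flap_knob top (array([182.4, 211.5]), 0.72) [0.531 0.151 0.1  ]
flap_knob side (array([202.8, 279.4]), 0.83) [0.516 0.172 0.1  ]
kumkum_box top (array([299.5, 155.5]), 0.66) [ 0.656 -0.091  0.044]
kumkum_box top (array([272.3, 202. ]), 0.56) [ 0.555 -0.029  0.044]
kumkum_box side (array([268.8, 220.3]), 0.9) [ 0.552 -0.034  0.044]
kumkum_box side (array([303.5, 188.4]), 0.87) [ 0.556 -0.147  0.044]
kumkum_box side (array([250.9, 187.2]), 0.66) [ 0.642 -0.076  0.044]
[[-0.026  0.983 -0.181  0.386]
 [-0.999 -0.029 -0.013 -0.056]
 [-0.018  0.181  0.983  1.024]
 [ 0.     0.     0.     1.   ]] [[-0.744  0.503 -0.439  0.089]
 [-0.668 -0.569  0.48   0.453]
 [-0.008  0.65   0.76   0.853]
 [ 0.     0.     0.     1.   ]]
[[ 0.911  0.412 -0.   ]
 [ 0.412 -0.911  0.   ]
 [ 0.    -0.    -1.   ]] 0.08526419143391281 0.4
```

View pics/t1.png

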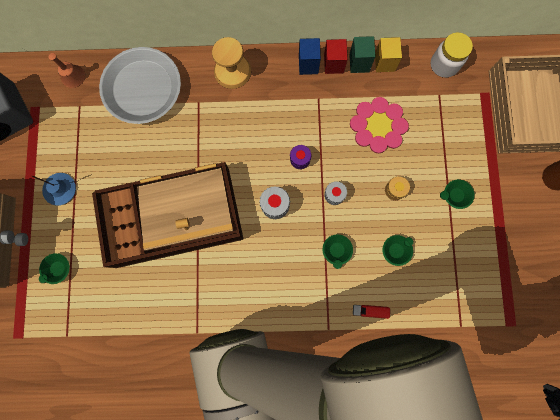

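View pics/s1.png

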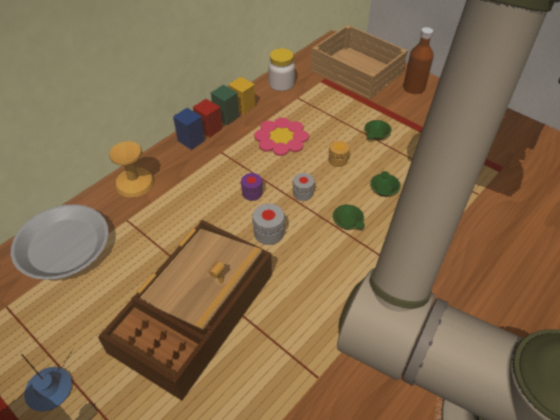

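The top view shows the small steel box with the red dot at (336,192). The big steel look-alike is at (275,202), and a purple one at (301,156). The flap knob is at (182,223) in the top view and about (218,271) in the side view. The puja box outer rim corners in the top view are at roughly (95,192), (227,164), (242,238) and (105,267).

```bash
python3 - <<'E'
from h import *
p=snap('top');s=snap('side')
print('knob',tri(ray(p,(182,223)),ray(s,(218,271))).round(3))
print('kk',onz(p,(336.5,191.5),.044).round(3),onz(s,(304,181),.044).round(3))
c=[onz(p,u,.075) for u in((227,164),(242,238),(105,267),(95,192))]
for x in c: print(x.round(3))
e=c[0]-c[1];print('x dir',np.degrees(np.arctan2(e[1],e[0])),np.linalg.norm(e))
e=c[3]-c[0];print('y dir',np.degrees(np.arctan2(e[1],e[0]))-90,np.linalg.norm(e))
e=c[2]-c[1];print('y dir',np.degrees(np.arctan2(e[1],e[0]))-90,np.linalg.norm(e))
im=p['color'][140:290,75:265]
cv2.imwrite('pics/t2.png',cv2.resize(im,None,fx=4,fy=4,interpolation=cv2.INTER_CUBIC)[:,:,::-1])
E
```

```text
knob [0.504 0.148 0.112]
kk [ 0.573 -0.168  0.044] [ 0.57  -0.164  0.044]
[0.633 0.063 0.075]
[0.476 0.034 0.075]
[0.425 0.314 0.075]
[0.581 0.341 0.075]
x dir 10.750108096051633 0.16000948459468833
y dir 10.600852313648758 0.2827332636954066
y dir 10.381431329333836 0.2847650959239768
```

View pics/t2.png

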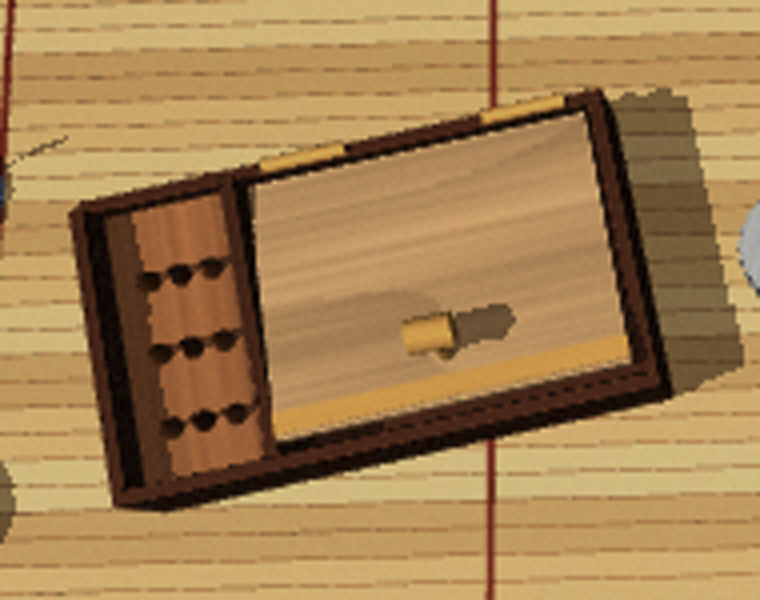

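The crop confirms the box yaw at about 10.6°. The knob barrel lies parallel to the hinge and the flap is slightly open. I'm moving above the knob for a close look.

```bash
python3 -m crank '[5,0,0,0,0.12, 5,0,0,0,0.12, 5,2.1,-3.4,0,0, 5,2.1,-3.4,0,0, 5,2.1,-3.4,0,0, 5,2.1,-3.4,0,0, 5,2.1,-3.4,0,0, 5,2.1,-3.4,0,0]' 60
python3 -m crank '[5,2.1,-3.4,0,0, 5,2.1,-3.4,0,0, 5,2.1,-3.4,0,0, 5,2.1,-3.4,0,0, 5,2.1,-3.4,0,0, 5,2.1,-3.4,0,0, 5,2.1,-3.4,0,0, 5,2.1,-3.4,0,0]'
python3 -m crank '[5,2.1,-3.4,0,0, 5,2.1,-3.4,0,0, 5,2.1,-3.4,0,0, 5,0,0,0,0, 5,0,0,0,0, 5,0,0,0,0, 5,0,0,0,0, 5,0,0,0,0]'
python3 - <<'E'
from h import *
w=snap('wrist','w1.png')
print(find(w,'flap_knob'),find(w,'puja_box'))
print(np.array(w['pose']).round(3),proj(w,[.504,.148,.112]),proj(w,env.observe()['position']))
E
```

```text
time_s: 1.17
position: [0.3132, -0.2756, 0.2501]
tool_rot: [[0.983, 0.183, 0.0], [0.183, -0.983, -0.0], [0.0, 0.0, -1.0]]
ft_force: [1.0, -0.1, 0.7]
grip_width: 0.0499
gripper_force: 0.0
time_s: 1.83
position: [0.4285, 0.0229, 0.2503]
tool_rot: [[0.983, 0.184, 0.001], [0.184, -0.983, -0.0], [0.001, 0.0, -1.0]]
ft_force: [1.2, -1.7, 0.0]
grip_width: 0.0499
gripper_force: 0.0
time_s: 2.5
position: [0.4713, 0.1316, 0.2502]
tool_rot: [[0.983, 0.182, 0.0], [0.182, -0.983, -0.0], [0.0, 0.0, -1.0]]
ft_force: [0.8, 0.2, -0.3]
grip_width: 0.0498
gripper_force: 0.0
[] [(array([209.6,  94.5]), 0.77)]
[[ 0.182  0.935  0.305  0.549]
 [-0.983  0.173  0.056  0.146]
 [-0.    -0.311  0.951  0.374]
 [ 0.     0.     0.     1.   ]] [259.919625   151.65318894] [273.51661947 303.15757818]
```

View pics/w1.png

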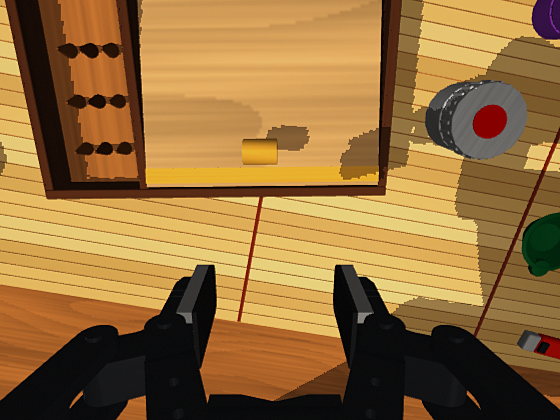

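The knob shows at (260,152), exactly where the triangulated position (0.504,0.148,0.112) projects. I'll descend and pinch it.

```bash
python3 -m crank '[5,1.75,-0.5,0,0, 5,1.75,-0.5,0,0, 5,0,0,2.8,0, 5,0,0,2.8,0, 5,0,0,2.8,0, 5,0,0,2.8,0, 5,0,0,2.6,0, 5,0,0,0,0]'
python3 -m crank '[1.8,0,0,0,0, 1.8,0,0,0,0, 1.8,0,0,0,0, 1.8,0,0,0,0, 1.8,0,0,0,0, 1.8,0,0,0,0, 1.8,0,0,0,0, 1.8,0,0,0,0]' 60
python3 - <<'E'
from h import *
snap('wrist','w2.png')
E
```

```text
time_s: 3.32
position: [0.5018, 0.1483, 0.108]
tool_rot: [[0.983, 0.183, -0.008], [0.183, -0.983, -0.001], [-0.008, -0.001, -1.0]]
ft_force: [0.1, -0.6, -0.2]
grip_width: 0.05
gripper_force: 0.0
time_s: 3.98
position: [0.5047, 0.1483, 0.1136]
tool_rot: [[0.983, 0.184, 0.003], [0.184, -0.983, -0.001], [0.003, 0.002, -1.0]]
ft_force: [0.1, -6.2, 1.5]
grip_width: 0.023
gripper_force: 59.5
```

View pics/w2.png

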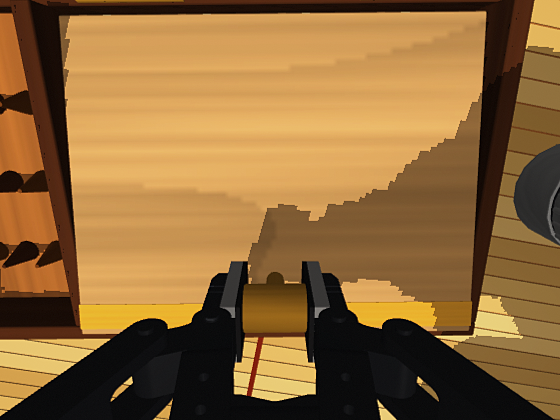

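The fingers hold the knob's flat ends (gap at (275,308)). Next I'll swing it along the hinge arc.

```bash
python3 -m crank '[1.8,0.37,0,-0.66,0, 1.8,0.37,0,-0.66,0, 1.8,0.44,0,-0.61,0, 1.8,0.44,0,-0.61,0, 1.8,0.51,0,-0.55,0, 1.8,0.51,0,-0.55,0, 1.8,0.57,0,-0.49,0, 1.8,0.57,0,-0.49,0]'
python3 -m crank '[1.8,0.63,0,-0.42,0, 1.8,0.63,0,-0.42,0, 1.8,0.67,0,-0.34,0, 1.8,0.67,0,-0.34,0, 1.8,0.70,0,-0.25,0, 1.8,0.70,0,-0.25,0, 1.8,0.73,0,-0.17,0, 1.8,0.73,0,-0.17,0]'
```

```text
time_s: 4.7
position: [0.5408, 0.1554, 0.1582]
tool_rot: [[0.983, 0.184, -0.002], [0.184, -0.983, -0.001], [-0.002, 0.001, -1.0]]
ft_force: [1.0, -4.8, -12.6]
grip_width: 0.0229
gripper_force: 59.2
time_s: 5.37
position: [0.594, 0.1658, 0.1818]
tool_rot: [[0.983, 0.184, -0.004], [0.184, -0.983, -0.001], [-0.004, -0.0, -1.0]]
ft_force: [-4.4, -4.6, -7.7]
grip_width: 0.0224
gripper_force: 59.0
```

Forces stay small and it follows the arc, so I'll finish the swing.

```bash
python3 -m crank '[1.8,0.75,0,-0.08,0, 1.8,0.75,0,-0.08,0, 1.8,0.75,0,0.01,0, 1.8,0.75,0,0.01,0, 1.8,0.74,0,0.10,0, 1.8,0.74,0,0.10,0, 1.8,0.73,0,0.19,0, 1.8,0.73,0,0.19,0]'
python3 -m crank '[1.8,0,0,0,0, 1.8,0,0,0,0, 1.8,0,0,0,0, 1.8,0,0,0,0, 4.5,0,0,0,0, 4.5,0,0,0,0, 4.5,0,0,0,0, 4.5,0,0,0,0]'
python3 - <<'E'
from h import *
s=snap('side','s2.png')
E
```

```text
time_s: 6.03
position: [0.6527, 0.1773, 0.1784]
tool_rot: [[0.983, 0.184, -0.002], [0.184, -0.983, 0.0], [-0.002, -0.001, -1.0]]
ft_force: [-6.3, -1.9, -0.5]
grip_width: 0.0229
gripper_force: 58.7
time_s: 6.7
position: [0.6534, 0.1767, 0.1777]
tool_rot: [[0.983, 0.184, 0.001], [0.184, -0.983, 0.0], [0.001, 0.0, -1.0]]
ft_force: [1.0, -0.3, 0.1]
grip_width: 0.0452
gripper_force: 0.0
```

View pics/s2.png

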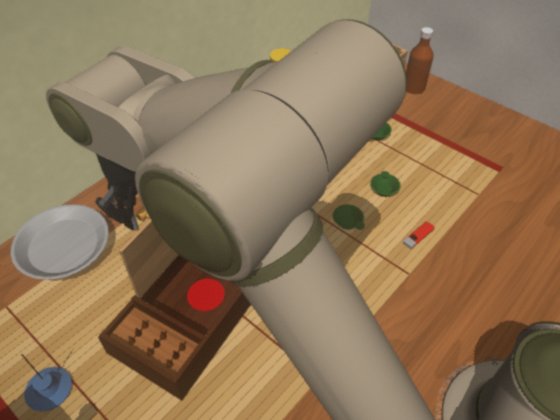

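The flap stands upright behind the gripper, and the red pad is in view at (206,295). Now I'll retract upward.

```bash
python3 -m crank '[4.5,0,0,-0.8,0, 4.5,0,0,-1.5,0, 5,0,0,-1.8,0, 5,0,0,-1.8,0, 5,0,0,-1.8,0, 7,0,0,-1.8,0, 7,0,0,-1.5,0, 7,0,0,0,0]'
python3 - <<'E'
from h import *
o=env.observe();print(np.round(o['q'],1))
s=snap('side')['color'].astype(int)
s_=snap('side')
def pad(im,reg):
    im=im.astype(int);m=(im[...,0]>130)&(im[...,1]<60)&(im[...,2]<60)
    k=np.zeros_like(m);k[reg]=1;ys,xs=np.nonzero(m&k);return xs.mean(),ys.mean(),len(xs),(xs.min()+xs.max())/2,(ys.min()+ys.max())/2
r=pad(s_['color'],np.s_[270:325,170:240]);print(r,onz(s_,r[:2],.007))
t=snap('top','t3.png')
r=pad(t['color'],np.s_[170:260,110:250]);print(r,onz(t,r[:2],.007))
E
```

```text
time_s: 7.42
position: [0.6538, 0.1769, 0.2916]
tool_rot: [[0.983, 0.184, 0.007], [0.184, -0.983, 0.001], [0.007, 0.001, -1.0]]
ft_force: [-1.1, 0.3, 1.3]
grip_width: 0.0699
gripper_force: 0.0
[ 5.1 34.3 46.2  0.  99.1 84.6]
(np.float64(205.53298429319372), np.float64(294.41047120418847), 955, np.float64(205.5), np.float64(294.5)) [0.54067877 0.15642888 0.007     ]
(np.float64(190.03861003861005), np.float64(213.05534105534105), 777, np.float64(190.0), np.float64(228.5)) [0.54142202 0.15494897 0.007     ]
```

Pad centre is at (0.541,0.155), and both cameras agree. Next I'll turn the wrist by -90°, so the camera side won't face the flap later, and go above the kumkum box.

```bash
python3 -m crank '[7,0,0,0,-0.12, 7,0,0,0,-0.12, 7,0,0,0,-0.12, 7,0,0,0,-0.12, 7,0,0,0,-0.12, 7,0,0,0,-0.12, 7,0,0,0,-0.12, 7,0,0,0,-0.12]'
python3 -m crank '[7,0,0,0,-0.12, 7,0,0,0,-0.12, 7,0,0,0,-0.12, 7,0,0,0,-0.12, 7,0,0,0,-0.12, 7,-3.5,-1.5,0,0, 7,-3.5,-1.5,0,0, 7,-3.5,-1.5,0,0]'
python3 -m crank '[7,-3.5,-1.5,0,0, 7,-3.5,-1.5,0,0, 7,-3.5,-1.5,0,0, 7,-3.5,-1.5,0,0, 7,-3.5,-1.5,0,0, 7,-3.5,-1.5,0,0, 7,0,0,2,0, 7,0,0,2,0]'
python3 -m crank '[7,0,0,2,0, 7,0,0,2,0, 7,0,0,2,0, 7,0,0,0,0, 7,0,0,0,0, 7,0,0,0,0, 7,0,0,0,0, 7,0,0,0,0]'
python3 - <<'E'
from h import *
w=snap('wrist','w3.png')
for f in find(w,'kumkum_box'): print(f,onz(w,f[0],.022))
im=w['color'].astype(int);m=((im[...,0]>130)&(im[...,1]<60)&(im[...,2]<60)).astype('uint8')
n,l,st,c=cv2.connectedComponentsWithStats(m)
for i in range(1,n):
    if st[i,4]>50: print(c[i],st[i,4],onz(w,c[i],.044))
print(env.observe()['position'])
E
```

```text
time_s: 8.23
position: [0.6529, 0.1767, 0.2858]
tool_rot: [[0.408, 0.913, -0.003], [0.913, -0.408, -0.0], [-0.001, -0.002, -1.0]]
ft_force: [0.2, 0.2, 0.1]
grip_width: 0.0706
gripper_force: 0.0
time_s: 8.9
position: [0.6261, 0.0648, 0.2857]
tool_rot: [[-0.175, 0.985, -0.003], [0.985, 0.175, 0.0], [0.001, -0.003, -1.0]]
ft_force: [0.7, -1.3, -0.3]
grip_width: 0.0699
gripper_force: 0.0
time_s: 9.57
position: [0.574, -0.159, 0.2463]
tool_rot: [[-0.17, 0.986, 0.0], [0.986, 0.17, -0.0], [-0.0, 0.0, -1.0]]
ft_force: [0.6, 0.8, -1.2]
grip_width: 0.0699
gripper_force: 0.0
time_s: 10.23
position: [0.5751, -0.1569, 0.1885]
tool_rot: [[-0.173, 0.985, 0.002], [0.985, 0.173, -0.001], [-0.001, 0.002, -1.0]]
ft_force: [-0.3, 0.3, 0.2]
grip_width: 0.0702
gripper_force: 0.0
(array([398.7, 127.8]), 0.92) [ 0.66064558 -0.09202142  0.022     ]
(array([278.6,  28.9]), 0.62) [ 0.55736806 -0.03990506  0.022     ]
[276.37458472  13.64119601] 1204 [ 0.55462551 -0.0342176   0.044     ]
[404.85737705 130.80491803] 610 [ 0.65799564 -0.09228582  0.044     ]
[232.30592734 156.09560229] 523 [ 0.53930639 -0.13156701  0.044     ]
[270.92292089 208.55375254] 493 [ 0.57385612 -0.16635115  0.044     ]
[ 0.5749013  -0.15684593  0.18815678]
```

View pics/w3.png

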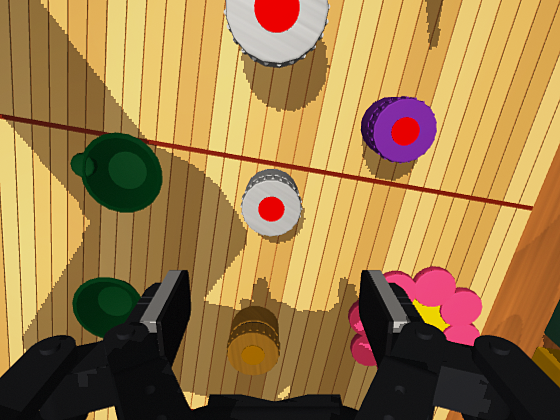

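The small steel box has its red dot at (271,209), world (0.5735,-0.166), with free space around it. I'll descend and grasp it.

```bash
python3 -m crank '[7,-0.9,-0.3,2,0, 7,0,0,2.2,0, 7,0,0,2.4,0, 7,0,0,2.4,0, 7,0,0,2.4,0, 7,0,0,2.3,0, 7,0,0,1.5,0, 7,0,0,1.0,0]'
python3 -m crank '[4,0,0,0,0, 4,0,0,0,0, 4,0,0,0,0, 4,0,0,0,0, 4,0,0,0,0, 4,0,0,0,0, 4,0,0,0,0, 4,0,0,0,0]' 40
```

```text
time_s: 11.0
position: [0.5729, -0.166, 0.024]
tool_rot: [[-0.173, 0.985, -0.002], [0.985, 0.173, 0.001], [0.001, -0.001, -1.0]]
ft_force: [-0.6, 0.1, -0.4]
grip_width: 0.07
gripper_force: 0.0
time_s: 11.67
position: [0.5736, -0.1663, 0.0262]
tool_rot: [[-0.173, 0.985, 0.001], [0.985, 0.173, -0.001], [-0.001, 0.001, -1.0]]
ft_force: [-1.6, 0.4, 6.5]
grip_width: 0.0448
gripper_force: 41.2
```

```bash
python3 -m crank '[4,0,0,-1.2,0, 4,0,0,-2.4,0, 4,0,0,-2.6,0, 4,0,0,-2.6,0, 4,0,0,-2.6,0, 4,0,0,-2.6,0, 4,0,0,-2.2,0, 4,0.5,0.2,-1.2,0]'
python3 -m crank '[4,1.5,0.3,0,0, 4,3,0.5,0,0, 4,3.6,0.6,0,0, 4,3.6,0.4,0,0, 4,3.6,0.2,0,0, 4,3.6,0.2,0,0, 4,3.6,0,0,0, 4,3.4,0,0,0]'
python3 -m crank '[4,2.8,0,0,0, 4,1.8,0,0,0, 4,0.8,0,0,0, 4,0,0,0,0, 4,0,0,0,0, 4,0,0,0,0, 4,0,0,0,0, 4,0,0,0,0]'
python3 - <<'E'
from h import *
t=snap('top');s=snap('side','s4.png')
o=env.observe();R=np.array(o['tool_rot']);d=R.T@(np.array([.541,.155,.03])-o['position']);print('shift cm',d*100)
E
```

```text
time_s: 12.33
position: [0.5748, -0.1617, 0.2022]
tool_rot: [[-0.172, 0.985, 0.003], [0.985, 0.172, -0.002], [-0.002, 0.003, -1.0]]
ft_force: [0.8, 0.1, -1.4]
grip_width: 0.0452
gripper_force: 41.1
time_s: 13.0
position: [0.5498, 0.1007, 0.1981]
tool_rot: [[-0.174, 0.985, -0.002], [0.985, 0.174, 0.0], [0.001, -0.002, -1.0]]
ft_force: [0.9, -0.1, -1.5]
grip_width: 0.045
gripper_force: 41.1
time_s: 13.67
position: [0.5422, 0.1502, 0.1993]
tool_rot: [[-0.172, 0.985, -0.0], [0.985, 0.172, -0.0], [-0.0, -0.0, -1.0]]
ft_force: [0.5, -1.1, -1.1]
grip_width: 0.0448
gripper_force: 41.1
shift cm [ 0.46502531 -0.03201979 16.94083949]
```

View pics/s4.png

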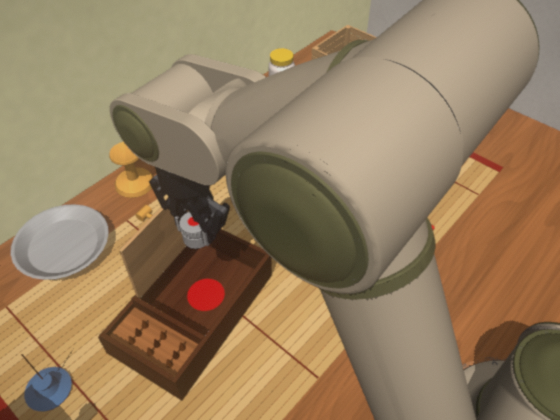

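The box is held above the tier, the pad is clear at (206,295), and the flap is upright. I'll lower it.

```bash
python3 -m crank '[4,0.5,0,1.5,0, 4,0,0,2.5,0, 4,0,0,2.8,0, 4,0,0,2.8,0, 4,0,0,2.5,0, 4,0,0,2,0, 4,0,0,1.2,0, 4,0,0,0.5,0]'
python3 -m crank '[4,0,0,0,0, 4,0,0,0.2,0, 4,0,0,0.2,0, 4,0,0,0.1,0, 4,0,0,0.1,0, 4,0,0,0.1,0, 4,0,0,0,0, 4,0,0,0,0]'
```

```text
time_s: 14.43
position: [0.5404, 0.1557, 0.0395]
tool_rot: [[-0.173, 0.985, -0.003], [0.985, 0.173, -0.0], [0.0, -0.003, -1.0]]
ft_force: [-1.2, 1.2, -1.0]
grip_width: 0.0453
gripper_force: 41.0
time_s: 15.1
position: [0.5411, 0.1561, 0.0345]
tool_rot: [[-0.173, 0.985, 0.0], [0.985, 0.173, 0.0], [-0.0, 0.0, -1.0]]
ft_force: [0.8, 0.1, -0.9]
grip_width: 0.0446
gripper_force: 41.0
```

```bash
python3 -m crank '[4,0,0,0.1,0, 4,0,0,0.1,0, 4,0,0,0,0, 4,0,0,0,0, 4,0,0,0,0, 4,0,0,0,0, 4,0,0,0,0, 4,0,0,0,0]'
```

```text
time_s: 15.77
position: [0.5411, 0.1561, 0.0324]
tool_rot: [[-0.173, 0.985, 0.0], [0.985, 0.173, 0.0], [0.0, 0.0, -1.0]]
ft_force: [-0.4, -0.1, -0.8]
grip_width: 0.0454
gripper_force: 41.0
```

```bash
python3 -m crank '[4,0,0,0.05,0, 4,0,0,0.05,0, 4,0,0,0.05,0, 4,0,0,0,0, 4,0,0,0,0, 4,0,0,0,0, 4,0,0,0,0, 4,0,0,0,0]'
```

```text
time_s: 16.43
position: [0.5411, 0.1561, 0.0321]
tool_rot: [[-0.173, 0.985, 0.001], [0.985, 0.173, -0.0], [-0.0, 0.001, -1.0]]
ft_force: [-3.4, -1.3, 11.3]
grip_width: 0.045
gripper_force: 42.3
```

The floor contact shows as 11 N upward. I'll release and go straight up.

```bash
python3 -m crank '[6.2,0,0,0,0, 6.2,0,0,0,0, 6.2,0,0,0,0, 6.2,0,0,0,0, 6.2,0,0,0,0, 6.2,0,0,0,0, 6.2,0,0,-0.5,0, 6.2,0,0,-1.0,0]'
python3 -m crank '[6.2,0,0,-2,0, 6.2,0,0,-2.5,0, 6.2,0,0,-2.8,0, 6.2,0,0,-2.8,0, 6.2,0,0,-2.8,0, 6.2,0,0,-2.8,0, 6.2,0,0,-2.5,0, 6.2,0,0,-2,0]'
python3 -m crank '[6.2,-3,0,-1,0, 6.2,-3.5,0,0,0, 6.2,-3.5,0,0,0, 6.2,-3.5,0,0,0, 6.2,-2,0,0,0, 6.2,0,0,0,0, 6.2,0,0,0,0, 6.2,0,0,0,0]'
python3 - <<'E'
from h import *
s=snap('side');t=snap('top')
for p in(s,t):
    im=p['color'].astype(int);m=((im[...,0]>130)&(im[...,1]<60)&(im[...,2]<60)).astype('uint8')
    n,l,st,c=cv2.connectedComponentsWithStats(m)
    for i in range(1,n):
        if st[i,4]>8: print(c[i].round(1),st[i,4],onz(p,c[i],.05).round(3))
a=cv2.resize(s['color'][180:380,90:290],(400,400));b=cv2.resize(t['color'][130:280,100:250],(400,400))
cv2.imwrite('pics/f.png',np.hstack([a,b])[:,:,::-1])
E
```

```text
time_s: 17.1
position: [0.5405, 0.156, 0.0456]
tool_rot: [[-0.173, 0.985, -0.002], [0.985, 0.173, -0.0], [0.0, -0.002, -1.0]]
ft_force: [1.0, -0.5, -0.4]
grip_width: 0.0623
gripper_force: 0.0
time_s: 17.77
position: [0.541, 0.1561, 0.2513]
tool_rot: [[-0.173, 0.985, 0.003], [0.985, 0.173, 0.0], [-0.0, 0.003, -1.0]]
ft_force: [-0.7, 0.2, 0.3]
grip_width: 0.0617
gripper_force: 0.0
time_s: 18.43
position: [0.5676, 0.0041, 0.2585]
tool_rot: [[-0.173, 0.985, 0.0], [0.985, 0.173, 0.0], [0.0, 0.0, -1.0]]
ft_force: [0.6, 0.6, -0.3]
grip_width: 0.0618
gripper_force: 0.0
[201.  108.2] 94 [ 0.912 -0.183  0.05 ]
[470.1 153.6] 289 [ 0.343 -0.469  0.05 ]
[250.7 179.7] 26 [ 0.654 -0.088  0.05 ]
[267.8 214.5] 69 [ 0.561 -0.04   0.05 ]
[203.1 281.7] 54 [0.541 0.156 0.05 ]
[205.1 301.1] 338 [0.508 0.181 0.05 ]
[336.5  49.4] 404 [ 0.899 -0.183  0.05 ]
[497.7 210.6] 2234 [ 0.521 -0.504  0.05 ]
[ 31.4 152. ] 461 [0.68  0.497 0.05 ]
[298.9 153.2] 33 [ 0.659 -0.09   0.05 ]
[275.4 200.8] 94 [ 0.556 -0.036  0.05 ]
[ 19.7 309.2] 543 [0.344 0.497 0.05 ]
[376.4 312.5] 222 [ 0.319 -0.236  0.05 ]
```

View pics/f.png

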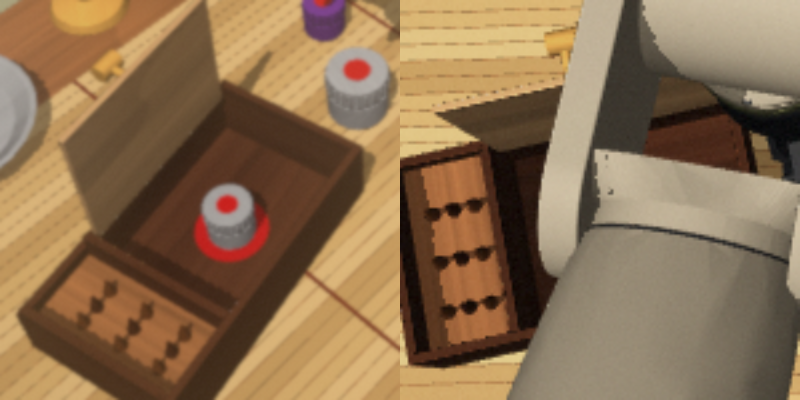

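The steel box stands upright on the pad, with its dot at (203,282), world (0.541,0.156). The flap is still upright and nothing touches the robot.

```bash
python3 -c "from rig import env; print(env.close_job())"
```

```text
the job is handed in; nothing more can be done
None
```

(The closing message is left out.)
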